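# Fetch the heat sink from behind the parts case

## Robot

A 7-joint arm with a two-finger parallel gripper is mounted at the origin on the work surface. World frame = base frame: x ahead of the robot, y to its left, z up, the work surface at z = 0. Lengths are in m, angles in rad, forces in N, time in s.
With the tool pointing down it reaches from about 0.4 to 0.85 m from the base axis. Payload 4.5 kg.
Tool frame: the origin (TCP) lies on the centre line of the jaws, within the pads' length; the fingertips stand r.tcp_to_tips ahead of it and the grasp point (between the pads) lies 11 mm behind it (r.tcp_to_tips is the distance from the TCP to the fingertips, in m); y points along the fingers, x is the direction in which the jaws open and shut, and the axes are right-handed (so a half turn about y gives the same grasp; the last joint's range is limited). The gripper opens to 88 mm and grips with 3 to 60 N. Pads are 18 mm wide; open, the fingers measure 123 mm over their backs; the gripper's body (75 mm by 187 mm) begins 45 mm behind the grasp point.
Start: joints at [-1.265, 0.689, -0.195, 1.565, 0.157, 0.902, -0.215], TCP at [0.168, 0.602, 0.247] pointing down, gripper open.
Joint ranges: [-3.01, 3.01], [-0.46, 2.08], [-1.47, 1.51], [0.13, 2.56], [-1, 4.14], [0.04, 2.09], [-2.66, 2.66]. Speed limits (rad/s): [2.57, 2.57, 3.14, 3.14, 3.14, 3.14, 3.14].

## Interface

Orientations are given as a unit quaternion [x, y, z, w].
In Python, from plant import r gives the robot as it stands. The module is installed in compiled form; this text tells all that it offers.
- The arm moves only by the shell command python3 -m inch 'ROWS' [OPENING] [FORCE]. ROWS is text: rows parted by semicolons, each of 4 numbers parted by spaces: the shift along the tool's x, y, z in mm, then the turn about the tool's y in degrees. In form: x y z spin; .... A call has 1 to 10 rows; each row is the pose to reach, as a shift and turn from the pose commanded when the call began, along the tool's axes at that moment; what a row does not reach only later rows make up. A row lasts 1/10 s, in which the tool goes at most 50 mm and 8.59 degrees, less where a joint would pass 70% of its speed; a pose out of reach is approached as far as the arm can. A call with a gripper value outside its range is refused whole. OPENING is the gripper command: -1 is shut, 1 is fully open, values between are in proportion, set as the call begins (- or left out, the last holds). The fingers move at their own pace and stop on an object; FORCE is the grip in N (left out, the last holds). Time passes only in rows, so rows that repeat a pose let the fingers close. It gives the time, the measured TCP pose, the force and the opening at its end, in the units of the state.
- r.get_state(): the state, without advancing time (a new reading comes with each control period).
- r.snapshot(name): name is "scene" or "top"; returns a dict with "frame" (400x640x3 uint8, red, green, blue), "intrinsics" (3x3 intrinsics, pixels), "R" (3x3) and "t" (3): a world point X has camera coordinates R X + t. Camera axes: x right, y down, z forward; pixel columns grow to the right and rows downward; lengths in m; the calibration is good to about 2 mm. A picture is of the moment at which its call begins. There is no depth.
- r.finish_job(): hands the job in, once; it reports no verdict.
Trained networks look in the newest picture that a camera, given by its name, has taken for a name from the list of things; names that differ only in an ending like _2 or _b are one class to them, and where a whole thing is asked for, a point or a joint stands for the part that bears it (a point fixed in the world has none). Each returns a list of dicts, best first, with "p" (0 to 1); they miss things now and then, are a little off and sometimes report something else, mostly with a low value. They report only what shows in the picture. A call takes as long as a camera call. They do not tell look-alikes from the thing itself.
- r.trace(camera, name): "region" (400x640 bool, what is visible of it) and "centre" ([row, column] in pixels, amid what is visible of it).
- r.tip_of(camera, name): "centre" ([row, column] in pixels: a listed point, or the origin of a listed thing).
The state is a dict: "clock": time; "q": joint angles; "qd": joint speeds; "joint_torque": joint torques, N m; "tool_pos": TCP position; "eef_rot": TCP orientation; "contact_force": force on the tool from outside, world axes, zero at the start; "moment": the same for the moment, N m; "opening": opening from 0.0 (shut) to 1.0 (fully open).
Only numpy, scipy, OpenCV 4.12 (cv2) and the standard library are available. Lean on these libraries where they do the work, as an engineer would, in place of code of your own. Each camera call takes 0.05 s, during which the arm holds its last target.

## Task

The finned heat sink needed for the board under test stands on a mat behind a lidded parts case. Set that case aside, lay the heat sink fins up in the empty nest between the four corner stops of the black test fixture, then put the case back on its taped outline, square to it. Keep the case upright all the time.

Things in the scene. Friction and masses are not known exactly. Their poses are not given: they have to be found in the camera images.
- case_grip (a point): Handle centre of the white-lidded grey case in front of (robot's side of) the finned heat sink; a like case fronts a smooth low bar. Loose, 0.25-0.5 kg, 56 (x) by 120 (y) mm, lid top 51 mm above its underside. Bridge handle: bar 22 mm wide (x), 90 long (y), 74-92 mm above the underside, on posts 37 mm either side of centre. This point: 83 mm up. x across the bar, z up.
- sink_center (a point): Centre (half-way up) of the finned aluminium heat sink: loose, 0.22 kg, 32 (x) by 110 (y) by 40 mm high, nine upright fins across its width; grip it like a solid block across the 32 mm. z up. It starts beside the case and parallel, 50 mm beyond it along the outline's +x, 6 mm gap: no finger fits until the case is gone. The smooth bar on the other mat is 22 mm high.
- case_mark (a point): Centre of the white taped outline (72 by 134 mm) on top of a fixed dark mat (170 by 140 mm, 3 mm thick): the case's place. x points to the heat sink's place, y runs along the case's 120 mm, z up. The case starts here, square; when home its handle centre is 83 mm above this point.
- nest (a point): Centre of the nest floor, on the fixed black fixture's top, 40 mm above the table. Four white L-shaped corner stops 8 mm high leave 60 (x) by 140 (y) mm; the heat sink lies along y. Fingers fit between the stops: 100 mm free on the long sides. z up. Set the case aside on the same bare top: free from y = 85 to 235, x = -65 to 65 mm in this frame. Beyond x = 75 mm: board, clamps, up to 45 mm high.
There are look-alikes about, which are no part of the job. Leave any blue look-alike of the part that bears sink_center alone.

How it is judged:
By the outcome, as a careful person would: the job done as asked, in the order asked, and still so for the second after the job is handed in, with the robot touching nothing.
It also fails if it takes over 72 s, if anything falls off the work surface, if the arm or the gripper's body presses on something with over 40 N, if the wrist force passes 120 N, or if a joint passes its speed limit or range.

## Working session

There is one attempt and no reset: what is moved stays moved. The work goes in short steps, Python scripts to look and compute and a shell command to move; the robot and the scene stay as the last step left them, time stands still between calls to the robot, and variables do not carry over. Pictures are saved under pics/ and viewed, and the job is handed in when it is done.

```bash
mkdir -p pics; ls
python3 - <<'E'
from plant import r
import cv2,numpy as np
s=r.get_state();print({k:np.round(v,3) for k,v in s.items()},r.tcp_to_tips)
for c in("scene","top"):
    d=r.snapshot(c);cv2.imwrite(f"pics/{c}0.png",d["frame"][:,:,::-1])
    print(c,np.round(d["intrinsics"],1).tolist(),np.round(d["R"],3).tolist(),np.round(d["t"],3).tolist())
    for n in("case_grip","sink_center","case_mark","nest"):
        print(n,[(round(x["p"],2),np.round(x["centre"],1).tolist()) for x in r.tip_of(c,n)])
E
```

```text
pics
{'clock': np.float64(0.0), 'q': array([-1.265,  0.69 , -0.195,  1.566,  0.157,  0.902, -0.215]), 'qd': array([-0.   , -0.001,  0.002, -0.   ,  0.001,  0.   ,  0.002]), 'joint_torque': array([-1.0000e-03, -5.2756e+01, -1.2670e+00, -1.5343e+01, -5.3000e-02,
        7.0000e-03,  0.0000e+00]), 'tool_pos': array([0.168, 0.601, 0.246]), 'eef_rot': array([ 0.564,  0.427, -0.428, -0.563]), 'contact_force': array([-0.211,  0.257,  0.168]), 'moment': array([ 0.02 ,  0.007, -0.008]), 'opening': np.float64(0.999)} 0.008
scene [[413.1, 0.0, 326.0], [0.0, 413.1, 205.3], [0.0, 0.0, 1.0]] [[0.781, 0.624, 0.02], [0.443, -0.53, -0.723], [-0.441, 0.574, -0.69]] [-0.313, -0.152, 1.228]
case_grip [(0.97, [182.3, 371.8])]
sink_center [(0.94, [158.2, 370.2]), (0.77, [228.1, 269.6]), (0.76, [175.5, 331.4]), (0.69, [209.5, 383.9])]
case_mark []
nest [(0.6, [312.5, 266.5])]
top [[458.9, 0.0, 317.0], [0.0, 458.9, 202.7], [0.0, 0.0, 1.0]] [[-0.029, -1.0, 0.006], [-0.976, 0.027, -0.216], [0.216, -0.012, -0.976]] [-0.019, 0.475, 1.029]
case_grip [(0.73, [202.8, 257.4]), (0.63, [190.2, 264.3])]
sink_center [(0.69, [246.4, 195.7]), (0.62, [260.7, 365.7]), (0.62, [270.1, 256.5]), (0.6, [188.6, 262.5])]
case_mark [(0.75, [211.0, 267.2])]
nest [(0.86, [191.4, 430.7]), (0.74, [188.3, 264.3])]
```

View pics/scene0.png

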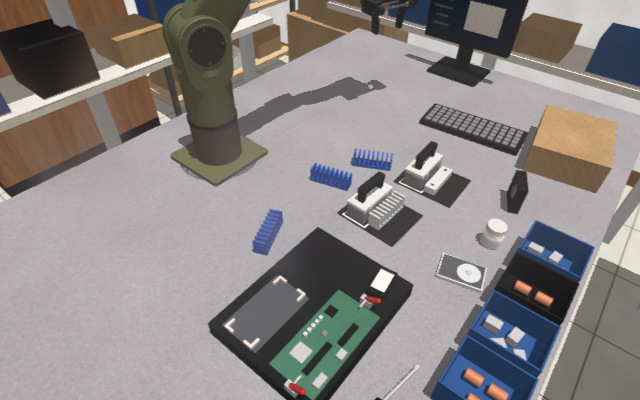

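View pics/top0.png

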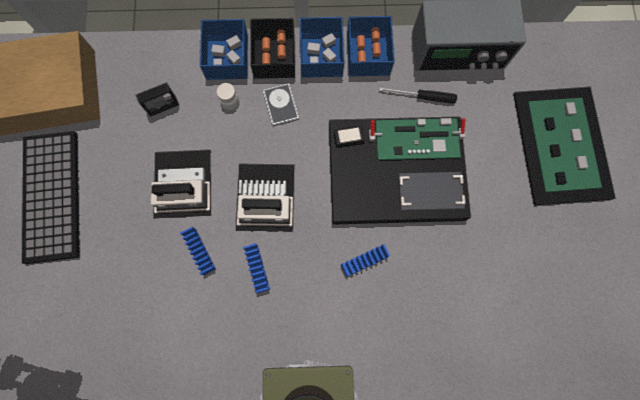

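The target case is at (265,205) in the top view, with the silver fins behind it at (262,187). The left case fronts a smooth bar. The nest is at (432,190). I'll zoom in to measure.

```bash
cat > h.py <<'E'
from plant import r
import cv2,numpy as np
def cam(c):
    d=r.snapshot(c);return d
def proj(d,X):
    X=np.atleast_2d(X);p=X@d["R"].T+d["t"];p=p@d["intrinsics"].T;return p[:,:2]/p[:,2:]
def back(d,uv,z):
    # uv (col,row) -> world at height z
    uv=np.atleast_2d(uv).astype(float);K=np.linalg.inv(d["intrinsics"])
    ray=(np.c_[uv,np.ones(len(uv))]@K.T)@d["R"];o=-d["R"].T@d["t"]
    s=(z-o[2])/ray[:,2];return o+ray*s[:,None]
def crop(d,x0,y0,w,h,k,name):
    im=d["frame"][y0:y0+h,x0:x0+w,::-1];cv2.imwrite("pics/"+name,cv2.resize(im,None,fx=k,fy=k,interpolation=cv2.INTER_CUBIC))
E
python3 - <<'E'
from h import *
d=cam("top");crop(d,225,155,80,85,7,"tA.png");crop(d,325,110,150,115,5,"tB.png")
d=cam("scene");crop(d,320,160,115,90,6,"sA.png");crop(d,205,225,210,170,3.8,"sB.png")
E
```

```text
(no output)
```

View pics/tA.png

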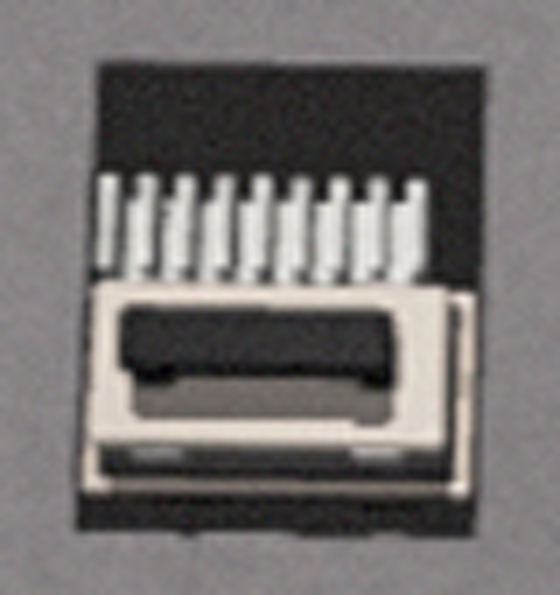

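View pics/tB.png

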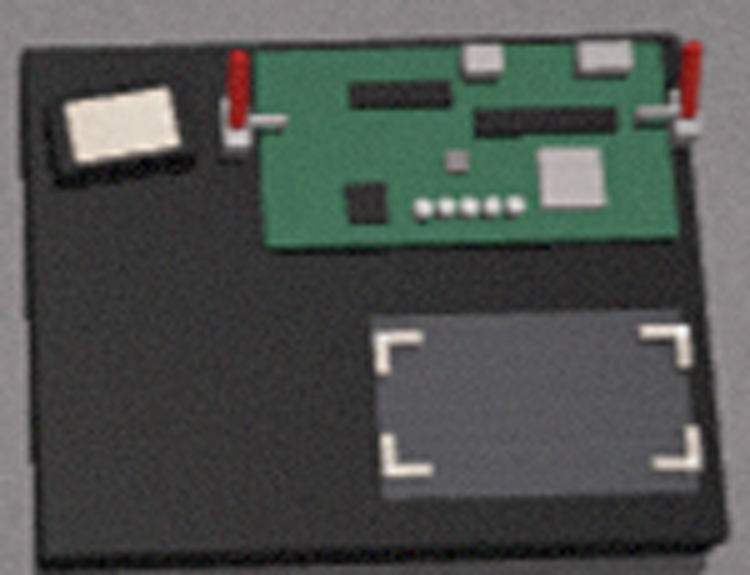

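View pics/sA.png

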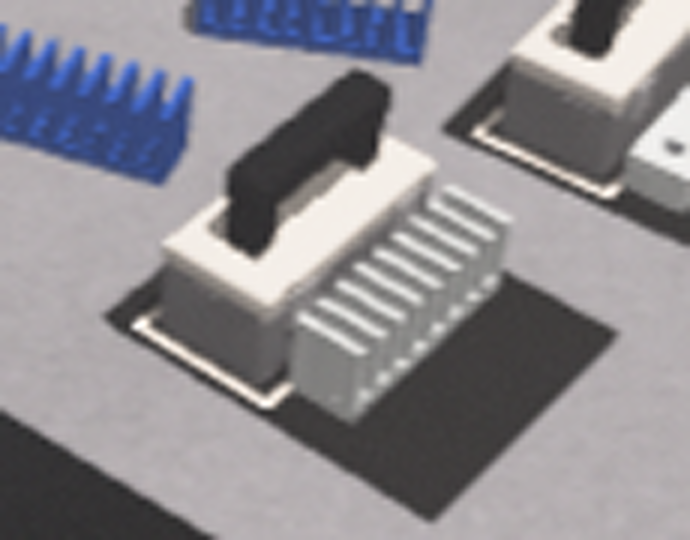

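View pics/sB.png

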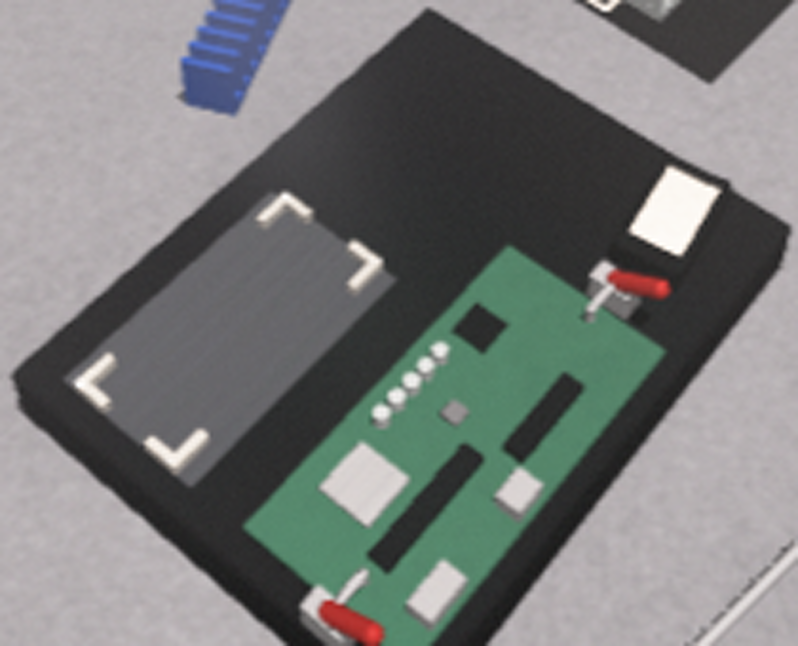

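```bash
cat > fit.py <<'E'
from h import *
from scipy.optimize import least_squares
T=cam("top");S=cam("scene")
def f(p,k,o): p=np.array(p,float); return (p+.5)/k-.5+np.array(o)
def rect(x,y,a,hx,hy,z,sg):
    c,s=np.cos(a),np.sin(a);sg=np.array(sg)*[hx,hy]
    return np.c_[x+c*sg[:,0]-s*sg[:,1],y+s*sg[:,0]+c*sg[:,1],np.full(len(sg),z)]
def go(name,z,tp,tsg,sp,ssg,p0,fixed=None):
    def res(p,w=0):
        hx,hy=fixed if fixed else p[3:5]
        r1=(proj(T,rect(*p[:3],hx,hy,z,tsg))-tp).ravel();r2=(proj(S,rect(*p[:3],hx,hy,z,ssg))-sp).ravel()
        return np.r_[r1,r2] if w==0 else (r1 if w==1 else r2)
    for w in (0,1,2):
        q=least_squares(res,p0 if fixed else list(p0)+[.04,.08],args=(w,))
        print(name,w,np.round(q.x*1000,1),'mm/mrad rms px',round(np.sqrt(np.mean(q.fun**2)),2))
# +x away from robot (up in top image), +y left
P=lambda k,*a:None
tA=lambda p:f(p,7,(225,155));tB=lambda p:f(p,5,(325,110));sA=lambda p:f(p,6,(320,160));sB=lambda p:f(p,3.8,(205,225))
go("mat",.003,tA([(98,65),(485,68),(78,528),(474,535)]),[(1,1),(1,-1),(-1,1),(-1,-1)],sA([(107,317),(432,520),(618,333)]),[(-1,-1),(1,-1),(1,1)],[.5,.1,0],(.085,.07))
o=back(T,tA([(82,493),(468,497),(475,292)]),.003);print("outline pts top",np.round(o*1000,1).tolist())
o=back(S,sA([(133,322),(268,405)]),.003);print("outline pts scene",np.round(o*1000,1).tolist())
go("nest",.048,tB([(375,335),(690,328),(700,468),(387,473)]),[(1,1),(1,-1),(-1,-1),(-1,1)],sB([(287,190),(382,265),(178,472),(73,380)]),[(-1,1),(1,1),(1,-1),(-1,-1)],[.5,-.2,0])
for n,p in (("lid",[(98,285),(445,290),(445,445),(92,440)]),):
    print(n,np.round(back(T,tA(p),.054)*1000,1).tolist())
print("handle",np.round(back(T,tA([(120,308),(388,312),(392,375),(122,365)]),.095)*1000,1).tolist())
print("finstops",np.round(back(T,tA([(97,175),(428,180)]),.043)*1000,1).tolist())
print("finstops S",np.round(back(S,sA([(300,315),(360,355),(513,218),(450,187)]),.043)*1000,1).tolist())
print("base scene",np.round(back(S,sA([(350,420),(500,288)]),.003)*1000,1).tolist())
print("handle S",np.round(back(S,sA([(230,170),(268,183),(390,87),(355,70)]),.095)*1000,1).tolist())
E
python3 fit.py
```

```text
mat 0 [503.6  93.3 -41.3] mm/mrad rms px 0.59
mat 1 [503.5  94.5 -38.2] mm/mrad rms px 0.37
mat 2 [504.4  90.6 -42.5] mm/mrad rms px 0.34
outline pts top [[434.6, 165.0, 3.0], [429.5, 30.7, 3.0], [502.8, 27.1, 3.0]]
outline pts scene [[428.5, 29.5, 3.0], [500.5, 26.4, 3.0]]
nest 0 [ 499.9 -309.5   -7.    35.5   74.9] mm/mrad rms px 0.67
nest 1 [ 499.2 -308.2   -7.2   34.2   75.1] mm/mrad rms px 0.23
nest 2 [ 500.5 -310.5   -8.7   36.4   74.5] mm/mrad rms px 0.49
lid [[496.5, 151.8, 54.0], [491.6, 35.0, 54.0], [438.5, 35.8, 54.0], [443.5, 153.3, 54.0]]
handle [[478.7, 138.0, 95.0], [475.1, 51.4, 95.0], [454.2, 50.4, 95.0], [459.9, 137.2, 95.0]]
finstops [[538.0, 154.2, 43.0], [533.2, 40.8, 43.0]]
finstops S [[500.9, 42.6, 43.0], [532.1, 39.1, 43.0], [537.2, 148.8, 43.0], [506.2, 148.6, 43.0]]
base scene [[531.2, 41.0, 3.0], [538.2, 148.2, 3.0]]
handle S [[459.0, 46.0, 95.0], [475.1, 49.4, 95.0], [479.6, 131.3, 95.0], [462.3, 131.3, 95.0]]
```

```bash
cat > mv.py <<'E'
import sys
from h import *
from scipy.spatial.transform import Rotation as Ro
def rel(target,yaw=None,s=None):
    """target = TCP xyz mm world; yaw (deg) of jaw axis (mod 180)"""
    s=s or r.get_state();M=Ro.from_quat(s["eef_rot"]).as_matrix()
    d=M.T@(np.array(target)-s["tool_pos"]*1000)
    cur=np.degrees(np.arctan2(M[1,0],M[0,0]));dy=0
    if yaw is not None: dy=(yaw-cur+90)%180-90
    print("t",round(s["clock"],2),"pos",np.round(s["tool_pos"]*1000,1),"jaw yaw",round(cur,1),"approach",np.round(M[:,1],3),"q",np.round(s["q"],2),"F",np.round(s["contact_force"],1),"op",round(float(s["opening"]),3))
    print("SHIFT x y z:",np.round(d,1),"spin (about tool y):",round(-dy,2), "mag",round(np.linalg.norm(d)))
if __name__=="__main__":
    a=[float(v) for v in sys.argv[1:]];rel(a[:3],a[3] if len(a)>3 else None)
E
python3 mv.py 467.5 94.5 200 -2.3
```

```text
t 0.7 pos [167.7 602.1 246.8] jaw yaw 74.4 approach [ 0.  0. -1.] q [-1.27  0.69 -0.19  1.57  0.16  0.9  -0.22] F [-0.   0.5  0.4] op 0.999
SHIFT x y z: [-408.5   46.7 -425. ] spin (about tool y): 76.73 mag 591
```

```bash
python3 -m inch '-20 0 -21 4;-50 0 -52 9;-83 0 -86 16;-116 0 -121 22;-149 0 -155 28;-182 0 -189 34;-215 0 -224 40;-248 0 -258 46;-275 0 -286 52;-290 0 -302 55' 1; python3 mv.py 467.5 94.5 150 -2.3
```

```text
clock: 1.7
tool_pos: [0.3824, 0.2383, 0.247]
eef_rot: [0.698, 0.117, -0.116, -0.697]
contact_force: [-0.3, 0.8, 0.2]
opening: 1.003
t 1.7 pos [382.4 238.3 247. ] jaw yaw 19.0 approach [ 0.001 -0.001 -1.   ] q [-0.68  0.47  0.03  2.08 -0.03  0.6  -0.3 ] F [-0.3  0.8  0.2] op 1.003
SHIFT x y z: [  33.7   97.3 -163.5] spin (about tool y): 21.28 mag 193
```

```bash
python3 -m inch '4 0 -20 3;10 20 -50 7;17 40 -82 11;23 55 -115 15;29 70 -145 19;33 80 -160 21.3;33.7 80 -163.5 21.3;33.7 80 -163.5 21.3'; python3 mv.py 467.5 94.5 75 -2.3;python3 - <<'E'
from h import *
d=cam("top");crop(d,215,145,110,110,5,"t1.png")
d=cam("scene");crop(d,310,120,125,130,4.5,"s1.png")
E
```

```text
clock: 2.5
tool_pos: [0.4671, 0.0987, 0.1669]
eef_rot: [-0.707, 0.011, -0.011, 0.707]
contact_force: [0.4, 0.7, 0.3]
opening: 0.999
t 2.5 pos [467.1  98.7 166.9] jaw yaw -1.9 approach [-0.  0. -1.] q [-0.35  0.64  0.07  2.09 -0.11  0.42 -0.23] F [0.4 0.7 0.3] op 0.999
SHIFT x y z: [ 0.5 91.9 -4.3] spin (about tool y): 0.45 mag 92
```

View pics/s1.png

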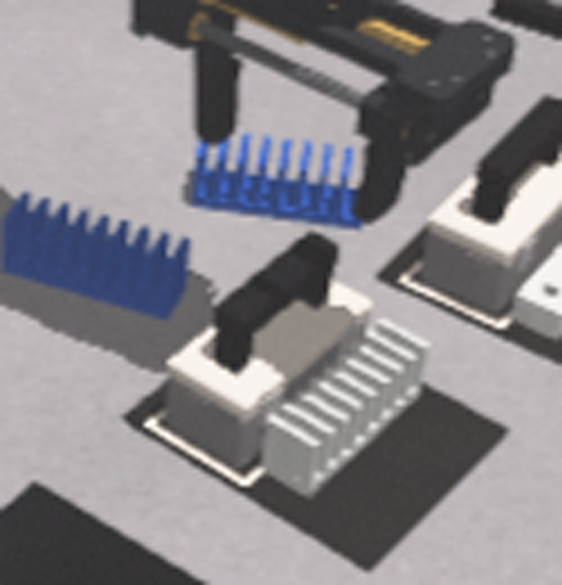

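The open jaws straddle the handle and the fingertips clear the sink, so I'm descending to grip.

```bash
python3 -m inch '0 25 -3 0.4;0.5 55 -4.3 0.4;0.5 80 -4.3 0.4;0.5 92 -4.3 0.4;0.5 92 -4.3 0.4;0.5 92 -4.3 0.4' - ; python3 mv.py 467.5 94.5 75 -2.3;python3 -m inch '0 0 0 0;0 0 0 0;0 0 0 0;0 0 0 0;0 0 0 0;0 0 0 0;0 0 0 0;0 0 0 0' -1 30; python3 mv.py 467.5 94.5 75 -2.3
```

```text
clock: 3.2
tool_pos: [0.4676, 0.095, 0.0754]
eef_rot: [-0.707, 0.013, -0.014, 0.707]
contact_force: [0.1, -0.9, -0.3]
opening: 1.0
t 3.2 pos [467.6  95.   75.4] jaw yaw -2.2 approach [ 0.001  0.001 -1.   ] q [-0.32  0.82  0.03  2.14 -0.12  0.18 -0.21] F [ 0.1 -0.9 -0.3] op 1.0
SHIFT x y z: [-0.1  0.4 -0.5] spin (about tool y): 0.09 mag 1
clock: 4.0
tool_pos: [0.4673, 0.0944, 0.0747]
eef_rot: [-0.707, 0.014, -0.014, 0.707]
contact_force: [0.2, -1.4, 0.5]
opening: 0.295
t 4.0 pos [467.3  94.4  74.7] jaw yaw -2.3 approach [-0.  0. -1.] q [-0.31  0.82  0.03  2.14 -0.12  0.18 -0.21] F [ 0.2 -1.4  0.5] op 0.295
SHIFT x y z: [ 0.2 -0.3  0.1] spin (about tool y): 0.03 mag 0
```

```bash
python3 -m inch '0 0 0 0;0 0 0 0;0 0 0 0;0 0 0 0' -1 40; python3 -m inch '0 -3 0 0;0 -8 0 0;0 -15 0 0;0 -15 0 0;0 -15 0 0'
python3 - <<'E'
from h import *
d=cam("top");crop(d,215,145,110,110,5,"t2.png")
d=cam("scene");crop(d,310,120,125,130,4.5,"s2.png")
E
```

```text
clock: 4.4
tool_pos: [0.4678, 0.0944, 0.0747]
eef_rot: [-0.707, 0.014, -0.014, 0.707]
contact_force: [1.5, 1.0, -1.5]
opening: 0.244
clock: 4.9
tool_pos: [0.4674, 0.0945, 0.09]
eef_rot: [-0.707, 0.014, -0.014, 0.707]
contact_force: [0.7, 0.3, -4.5]
opening: 0.242
```

View pics/s2.png

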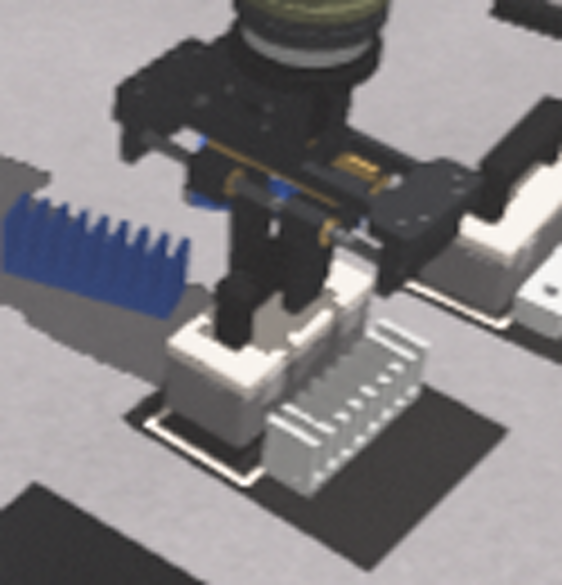

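```bash
python3 -m inch '0 -10 0 0;0 -25 0 0;0 -45 0 0;0 -62 0 0;0 -72 0 0;0 -75 0 0;0 -75 0 0'; python3 mv.py 501 -144.5 165 -0.4
```

```text
clock: 5.7
tool_pos: [0.4673, 0.0944, 0.1649]
eef_rot: [-0.707, 0.014, -0.014, 0.707]
contact_force: [0.7, 0.6, -3.5]
opening: 0.242
t 5.7 pos [467.3  94.4 164.9] jaw yaw -2.3 approach [ 0.  0. -1.] q [-0.34  0.64  0.07  2.09 -0.11  0.41 -0.22] F [ 0.7  0.6 -3.5] op 0.242
SHIFT x y z: [ 4.310e+01 -1.000e-01 -2.374e+02] spin (about tool y): -1.87 mag 241
```

```bash
python3 -m inch '1.5 0 -8 0;4.5 0 -25 -0.2;9 0 -50 -0.4;14 0 -80 -0.6;20 0 -112 -0.9;26 0 -145 -1.1;32 0 -177 -1.4;37 0 -205 -1.6;41 0 -226 -1.8;43 0 -237 -1.9'; python3 -m inch '0 0 0 0;0 0 0 0;0 0 0 0'; python3 mv.py 501 -144.5 112 -0.4;  python3 - <<'E'
from h import *
d=cam("top");crop(d,315,100,160,125,5,"t3.png")
d=cam("scene");crop(d,205,150,210,200,3,"s3.png")
E
```

```text
clock: 6.7
tool_pos: [0.5001, -0.1475, 0.1638]
eef_rot: [0.707, -0.004, 0.003, -0.707]
contact_force: [0.5, 0.6, -4.3]
opening: 0.246
clock: 7.0
tool_pos: [0.5007, -0.1422, 0.1644]
eef_rot: [-0.707, 0.002, -0.001, 0.708]
contact_force: [0.6, 0.1, -3.4]
opening: 0.246
t 7.0 pos [ 500.7 -142.2  164.4] jaw yaw -0.2 approach [-0.001  0.001 -1.   ] q [ 0.19  0.68 -0.01  1.96  0.01  0.5   0.18] F [ 0.6  0.1 -3.4] op 0.246
SHIFT x y z: [ 0.3 52.4 -2.3] spin (about tool y): 0.17 mag 52
```

View pics/s3.png

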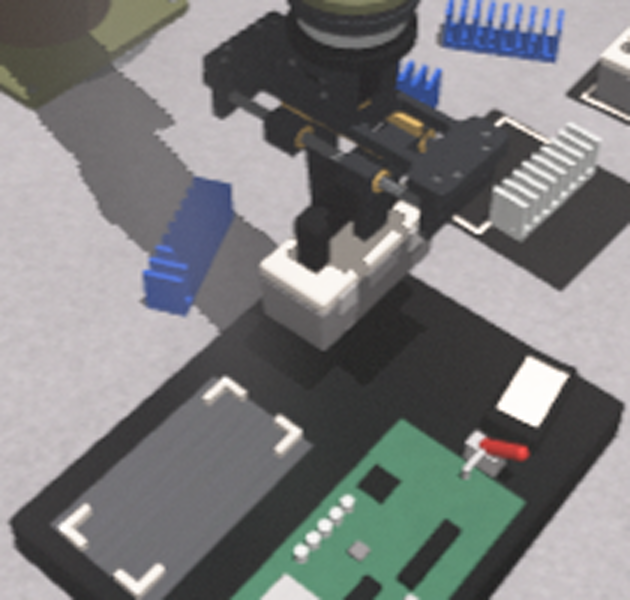

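View pics/t3.png

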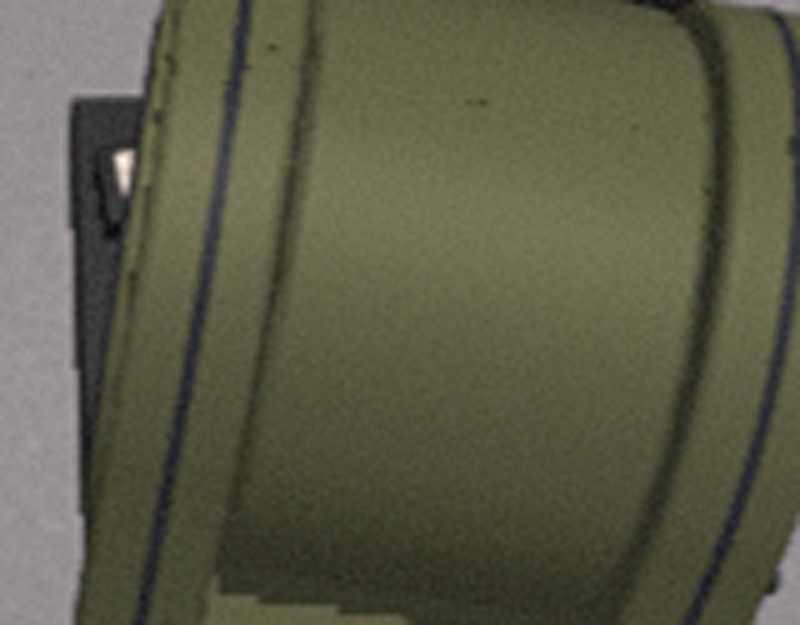

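```bash
python3 -m inch '0 12 -1 0;0 28 -2 0.1;0.3 40 -2.3 0.2;0.3 47 -2.3 0.2;0.3 50 -2.3 0.2;0.3 51 -2.3 0.2;0.3 52 -2.3 0.2;0.3 52.7 -2.3 0.2;0.3 52.7 -2.3 0.2'; python3 mv.py 501 -144.5 111.7 -0.4
```

```text
clock: 8.0
tool_pos: [0.5014, -0.1465, 0.1123]
eef_rot: [0.707, -0.003, 0.004, -0.707]
contact_force: [-0.1, 0.1, -2.4]
opening: 0.243
t 8.0 pos [ 501.4 -146.5  112.3] jaw yaw -0.6 approach [ 0.001 -0.    -1.   ] q [ 0.2   0.77 -0.01  1.99  0.01  0.38  0.17] F [-0.1  0.1 -2.4] op 0.243
SHIFT x y z: [-0.4  0.6  2. ] spin (about tool y): -0.17 mag 2
```

```bash
python3 -m inch '0 0.5 0 0;0 1 0 0;0 1 0 0;0 1 0 0'; python3 mv.py 501 -144.5 111.7 -0.4
```

```text
clock: 8.4
tool_pos: [0.5018, -0.1465, 0.1116]
eef_rot: [0.707, -0.003, 0.004, -0.707]
contact_force: [0.2, 0.7, 3.6]
opening: 0.24
t 8.4 pos [ 501.8 -146.5  111.6] jaw yaw -0.6 approach [ 0.002 -0.    -1.   ] q [ 0.2   0.77 -0.01  1.99  0.01  0.38  0.17] F [0.2 0.7 3.6] op 0.24
SHIFT x y z: [-0.9 -0.1  2. ] spin (about tool y): -0.17 mag 2
```

Contact (+3.6 N). Releasing and rising.

```bash
python3 -m inch '0 0 0 0;0 0 0 0;0 0 0 0;0 0 0 0;0 0 0 0;0 0 0 0;0 0 0 0;0 0 0 0' 1; python3 -m inch '0 -10 0 0;0 -30 0 0;0 -60 0 0;0 -90 0 0;0 -105 0 0;0 -110 0 0'; python3 mv.py 517.5 92.5 220 -2.3
```

```text
clock: 9.2
tool_pos: [0.5012, -0.1465, 0.111]
eef_rot: [-0.707, 0.004, -0.004, 0.707]
contact_force: [0.9, -0.3, -0.3]
opening: 0.939
clock: 9.8
tool_pos: [0.5022, -0.1467, 0.2234]
eef_rot: [0.707, -0.002, 0.005, -0.707]
contact_force: [-0.1, 0.0, 0.2]
opening: 0.997
t 9.8 pos [ 502.2 -146.7  223.4] jaw yaw -0.6 approach [ 0.004 -0.001 -1.   ] q [ 0.2   0.59 -0.    1.91  0.    0.64  0.18] F [-0.1  0.   0.2] op 0.997
SHIFT x y z: [ 12.9   3.2 239.4] spin (about tool y): 1.72 mag 240
```

Run:
```python
from h import *
d=cam("top");crop(d,225,155,80,85,7,"t4.png");crop(d,315,100,160,125,5,"t4b.png")
d=cam("scene");crop(d,320,160,115,90,6,"s4.png");crop(d,205,150,210,200,3,"s4b.png")
```

```text
(no output)
```

View pics/t4.png

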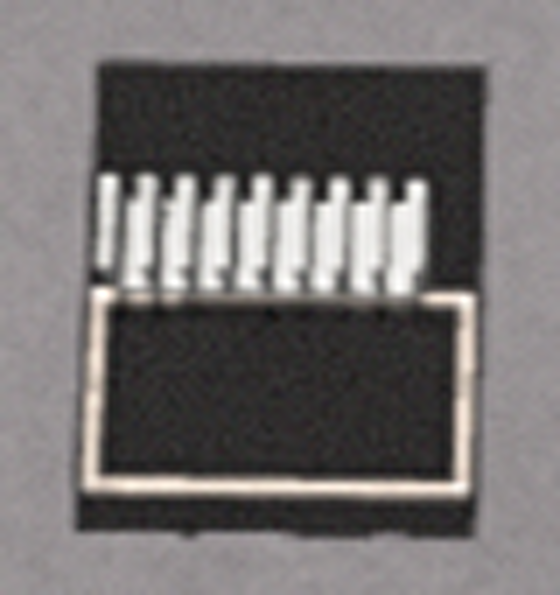

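View pics/s4.png

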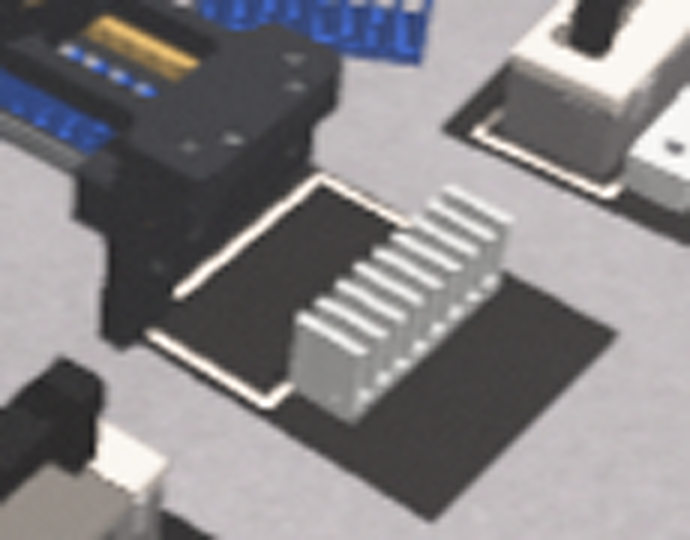

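View pics/s4b.png

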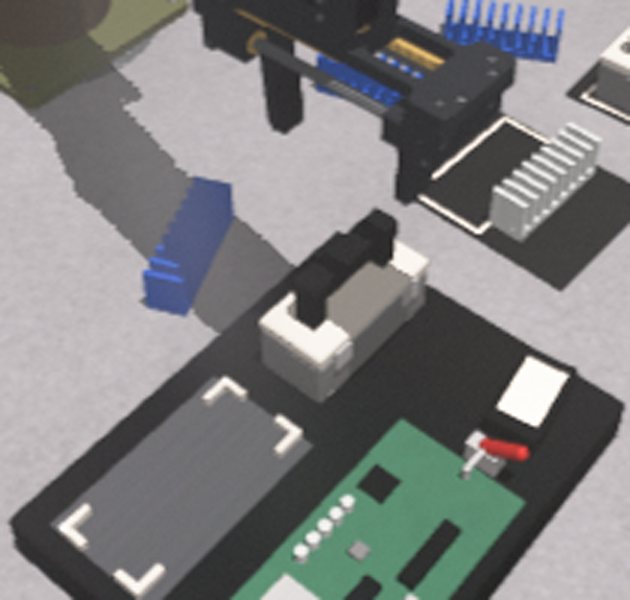

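```bash
cat > fit2.py <<'E'
exec(open('fit.py').read().split('go("mat"')[0])
go("mark",.003,tA([(90,287),(475,293),(468,497),(82,493)]),[(1,1),(1,-1),(-1,-1),(-1,1)],sA([(133,322),(268,408),(320,172)]),[(-1,-1),(1,-1),(-1,1)],[.47,.1,0],(.036,.067))
go("sink top",.043,tA([(97,173),(428,180)]),[(1,1),(1,-1)],sA([(299,313),(360,355),(513,218),(450,185)]),[(-1,-1),(1,-1),(1,1),(-1,1)],[.52,.1,0],(.016,.055))
E
python3 fit2.py
```

```text
mark 0 [468.2  95.6 -42.3] mm/mrad rms px 0.41
mark 1 [468.7  96.4 -40.3] mm/mrad rms px 0.28
mark 2 [468.1  93.8 -45.7] mm/mrad rms px 0.19
sink top 0 [518.9  96.7 -44.6] mm/mrad rms px 0.56
sink top 1 [520.   98.3 -48. ] mm/mrad rms px 0.52
sink top 2 [518.7  95.4 -47.3] mm/mrad rms px 0.29
```

```bash
python3 -m inch '0.5 0 10 0;2 0 35 0.2;4 0 70 0.5;6 0 105 0.8;8 0 140 1;10 0 170 1.3;12 0 200 1.5;13 0 225 1.7;14 0 239 1.9;14 0 241 1.9' 1; python3 mv.py 518.7 94.5 18 -2.5
```

```text
clock: 11.0
tool_pos: [0.5172, 0.0968, 0.2203]
eef_rot: [-0.707, 0.014, -0.014, 0.707]
contact_force: [0.5, -0.3, 0.2]
opening: 1.003
t 11.0 pos [517.2  96.8 220.3] jaw yaw -2.3 approach [-0.001  0.001 -1.   ] q [-0.3   0.6   0.05  1.9  -0.05  0.65 -0.26] F [ 0.5 -0.3  0.2] op 1.003
SHIFT x y z: [  1.9 202.3  -2.4] spin (about tool y): 0.24 mag 202
```

```bash
python3 -m inch '0 30 0 0;0 70 0 0;0 110 0 0;0 130 0 0;0 130 0 0;0 130 0 0'; python3 mv.py 518.7 94.5 18 -2.5;python3 - <<'E'
from h import *
d=cam("scene");crop(d,310,120,125,130,4.5,"s5.png")
E
```

```text
clock: 11.6
tool_pos: [0.5177, 0.0931, 0.0912]
eef_rot: [0.707, -0.016, 0.016, -0.707]
contact_force: [1.3, -0.6, 0.2]
opening: 0.996
t 11.6 pos [517.7  93.1  91.2] jaw yaw -2.6 approach [-0.    -0.001 -1.   ] q [-0.28  0.81  0.03  1.99 -0.06  0.34 -0.25] F [ 1.3 -0.6  0.2] op 0.996
SHIFT x y z: [ 1.  73.2  1.5] spin (about tool y): -0.06 mag 73
```

View pics/s5.png

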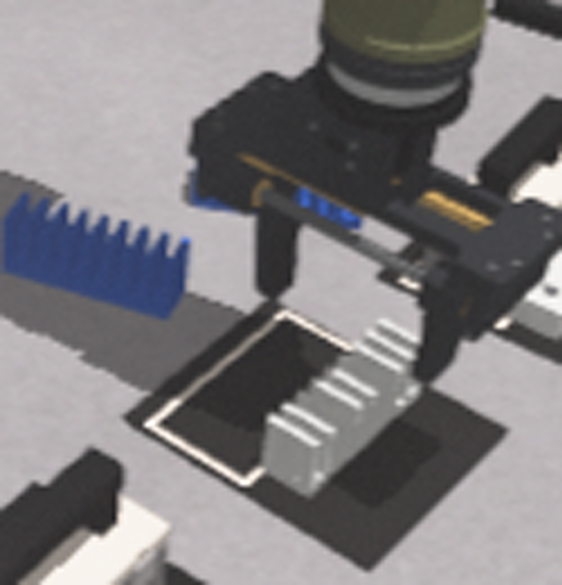

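```bash
python3 -m inch '0.5 20 1 0;1 45 1.5 0;1 63 1.5 0;1 73 1.5 0;1 73 1.5 0;1 73 1.5 0'; python3 -m inch '0 0 0 0;0 0 0 0;0 0 0 0;0 0 0 0;0 0 0 0;0 0 0 0;0 0 0 0;0 0 0 0;0 0 0 0;0 0 0 0' -1 40;python3 mv.py 518.7 94.5 18 -2.5; python3 -m inch '0 0 0 0;0 -2 0 0;0 -6 0 0;0 -12 0 0;0 -25 0 0;0 -25 0 0;0 -25 0 0'
python3 - <<'E'
from h import *
d=cam("scene");crop(d,310,120,125,130,4.5,"s6.png")
E
```

```text
clock: 12.25
tool_pos: [0.5194, 0.0958, 0.019]
eef_rot: [-0.707, 0.015, -0.016, 0.707]
contact_force: [-0.3, 0.1, -0.3]
opening: 1.001
clock: 13.25
tool_pos: [0.5189, 0.0959, 0.018]
eef_rot: [-0.707, 0.015, -0.015, 0.707]
contact_force: [0.9, 0.7, -0.4]
opening: 0.359
t 13.25 pos [518.9  95.9  18. ] jaw yaw -2.5 approach [ 0.  0. -1.] q [-0.28  0.95  0.01  2.   -0.06  0.19 -0.25] F [ 0.9  0.7 -0.4] op 0.359
SHIFT x y z: [-0.1  0.  -1.4] spin (about tool y): 0.03 mag 1
clock: 13.95
tool_pos: [0.5191, 0.096, 0.0437]
eef_rot: [-0.707, 0.015, -0.016, 0.707]
contact_force: [0.5, 1.0, -2.0]
opening: 0.361
```

View pics/s6.png

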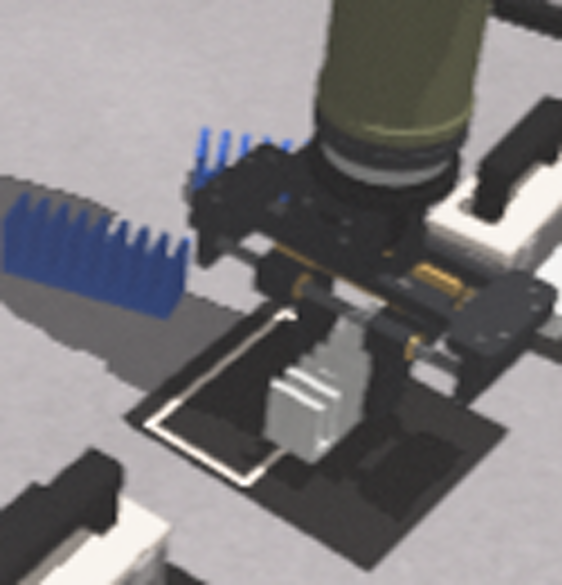

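```bash
python3 -m inch '0 -12 0 0;0 -35 0 0;0 -65 0 0;0 -95 0 0;0 -125 0 0;0 -145 0 0;0 -155 0 0;0 -158 0 0;0 -158 0 0' ; python3 mv.py 499.9 -309.5 200 -0.4
```

```text
clock: 14.9
tool_pos: [0.5183, 0.0958, 0.2008]
eef_rot: [0.707, -0.015, 0.015, -0.707]
contact_force: [0.6, -0.0, -2.0]
opening: 0.361
t 14.9 pos [518.3  95.8 200.8] jaw yaw -2.5 approach [-0.001 -0.    -1.   ] q [-0.3   0.63  0.05  1.92 -0.05  0.6  -0.26] F [ 0.6 -0.  -2. ] op 0.361
SHIFT x y z: [  -0.9    0.8 -405.7] spin (about tool y): -2.07 mag 406
```

```bash
python3 -m inch '0 0 -10 0;0 0 -28 -0.2;0 0 -55 -0.4;0 0 -85 -0.6;0 0 -115 -0.8;0 0 -145 -1;0 0 -175 -1.2;0 0 -205 -1.4;0 0 -235 -1.5;0 0 -265 -1.6' ; python3 -m inch '0 0 -30 -0.1;0 0 -60 -0.2;0 0 -90 -0.3;0 0 -115 -0.4;0 0 -130 -0.4;0 0 -138 -0.5;0 0 -140 -0.5;0 0 -140 -0.5;0 0 -140 -0.5'; python3 mv.py 499.9 -309.5 100 -0.4;python3 - <<'E'
from h import *
d=cam("top");crop(d,315,100,160,125,5,"t7.png")
d=cam("scene");crop(d,205,150,210,200,3,"s7.png")
E
```

```text
clock: 15.9
tool_pos: [0.5059, -0.1709, 0.1998]
eef_rot: [-0.707, 0.007, -0.005, 0.707]
contact_force: [0.5, -0.1, -3.0]
opening: 0.354
clock: 16.8
tool_pos: [0.5055, -0.3072, 0.2009]
eef_rot: [-0.707, 0.002, -0.001, 0.708]
contact_force: [0.2, 0.6, -2.4]
opening: 0.358
t 16.8 pos [ 505.5 -307.2  200.9] jaw yaw -0.2 approach [-0.     0.001 -1.   ] q [ 0.5   0.7  -0.05  1.72  0.04  0.72  0.42] F [ 0.2  0.6 -2.4] op 0.358
SHIFT x y z: [ -5.6 100.9  -2.5] spin (about tool y): 0.15 mag 101
```

View pics/s7.png

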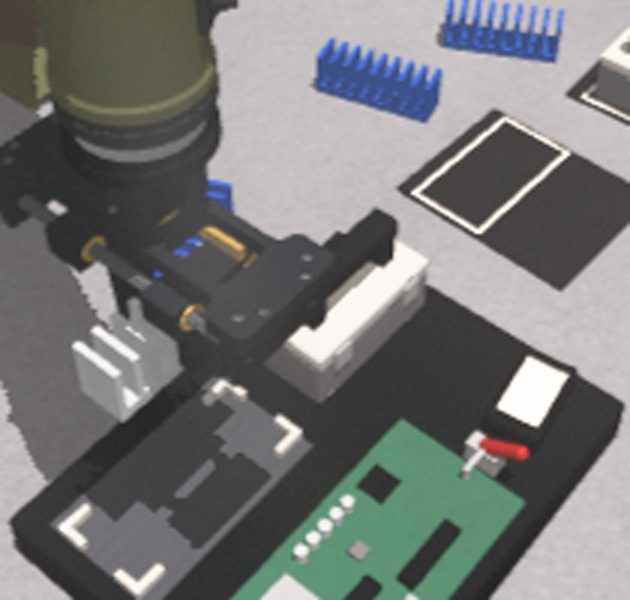

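```bash
python3 -m inch '-1 15 -0.5 0;-3 40 -1.5 0;-5 70 -2.5 0.1;-5.6 95 -2.5 0.1;-5.6 115 -2.5 0.1;-5.6 128 -2.5 0.1;-5.6 136 -2.5 0.1;-5.6 140 -2.5 0.1;-5.6 140 -2.5 0.1'; python3 mv.py 499.9 -309.5 55 -0.4
```

```text
clock: 17.8
tool_pos: [0.4998, -0.3113, 0.0611]
eef_rot: [0.707, -0.003, 0.003, -0.707]
contact_force: [-0.7, -0.5, -3.1]
opening: 0.362
t 17.8 pos [ 499.8 -311.3   61.1] jaw yaw -0.5 approach [ 0. -0. -1.] q [ 0.5   0.91 -0.03  1.81  0.07  0.43  0.41] F [-0.7 -0.5 -3.1] op 0.362
SHIFT x y z: [0.1 6.1 1.8] spin (about tool y): -0.06 mag 6
```

```bash
python3 -m inch '0 1.5 1 0;0 3 1.5 0;0 4 1.5 0;0 5 1.5 0;0 5.5 1.5 0;0 5.5 1.5 0'; python3 mv.py 499.9 -309.5 55 -0.4
```

```text
clock: 18.4
tool_pos: [0.4995, -0.3099, 0.0554]
eef_rot: [-0.707, 0.003, -0.003, 0.707]
contact_force: [-0.8, 0.5, -2.1]
opening: 0.359
t 18.4 pos [ 499.5 -309.9   55.4] jaw yaw -0.5 approach [-0.  0. -1.] q [ 0.5   0.92 -0.03  1.81  0.07  0.42  0.41] F [-0.8  0.5 -2.1] op 0.359
SHIFT x y z: [0.4 0.4 0.4] spin (about tool y): -0.08 mag 1
```

```bash
python3 -m inch '0 0.6 0 0;0 1 0 0;0 1 0 0'; python3 mv.py 499.9 -309.5 55 -0.4;python3 - <<'E'
from h import *
d=cam("scene");crop(d,205,180,210,200,3,"s8.png")
E
```

```text
clock: 18.7
tool_pos: [0.4996, -0.3099, 0.055]
eef_rot: [0.707, -0.003, 0.003, -0.707]
contact_force: [-1.0, -0.1, 4.9]
opening: 0.359
t 18.7 pos [ 499.6 -309.9   55. ] jaw yaw -0.5 approach [ 0. -0. -1.] q [ 0.5   0.92 -0.03  1.81  0.07  0.42  0.41] F [-1.  -0.1  4.9] op 0.359
SHIFT x y z: [0.3 0.  0.4] spin (about tool y): -0.08 mag 1
```

View pics/s8.png

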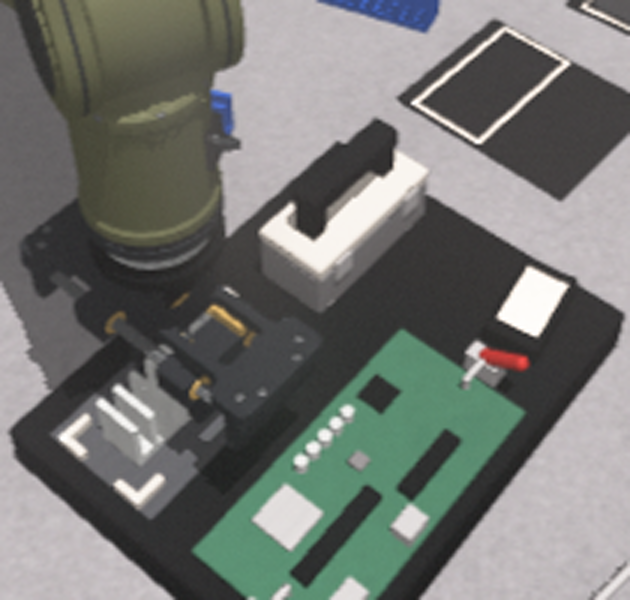

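The sink is down between the stops (+4.9 N). Releasing.

```bash
python3 -m inch '0 -0.5 0 0;0 -0.5 0 0;0 -0.5 0 0;0 -0.5 0 0;0 -0.5 0 0;0 -0.5 0 0;0 -0.5 0 0;0 -0.5 0 0' 1; python3 -m inch '0 -10 0 0;0 -30 0 0;0 -60 0 0;0 -95 0 0;0 -130 0 0;0 -155 0 0;0 -160 0 0;0 -160 0 0'; python3 mv.py 501.2 -146.5 200 -0.6;python3 - <<'E'
from h import *
d=cam("scene");crop(d,205,180,210,200,3,"s9.png")
E
```

```text
clock: 19.55
tool_pos: [0.4995, -0.3098, 0.055]
eef_rot: [-0.707, 0.003, -0.003, 0.707]
contact_force: [0.1, 0.6, 1.3]
opening: 0.998
clock: 20.35
tool_pos: [0.4998, -0.31, 0.2161]
eef_rot: [0.707, -0.002, 0.004, -0.707]
contact_force: [0.1, -0.0, -0.1]
opening: 0.998
t 20.35 pos [ 499.8 -310.   216.1] jaw yaw -0.5 approach [ 0.002 -0.001 -1.   ] q [ 0.5   0.67 -0.05  1.72  0.04  0.75  0.43] F [ 0.1 -0.  -0.1] op 0.998
SHIFT x y z: [ -0.   15.9 163.6] spin (about tool y): 0.12 mag 164
```

View pics/s9.png

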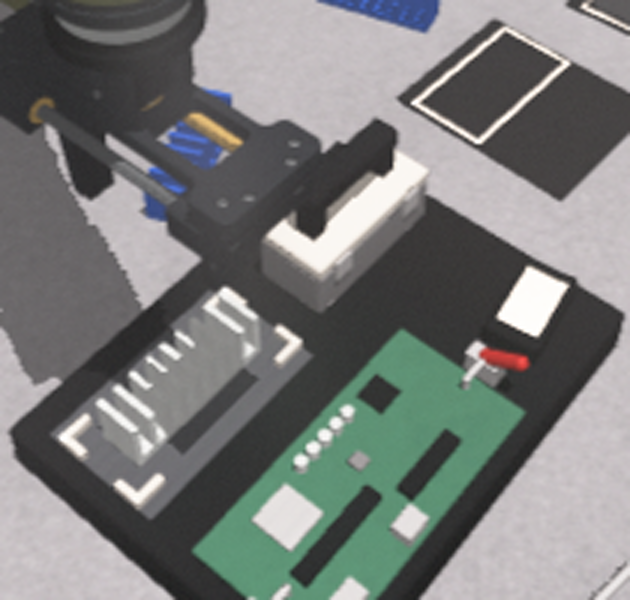

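```bash
python3 -m inch '0 0 10 0;0 0 35 0;0 0 70 0;0 0 105 0;0 0 135 0;0 0 155 0.1;0 0 163.6 0.1;0 0 163.6 0.1;0 0 163.6 0.1;0 0 163.6 0.1'; python3 mv.py 501.2 -146.5 111.5 -0.6
```

```text
clock: 21.4
tool_pos: [0.5006, -0.1478, 0.2148]
eef_rot: [0.707, -0.004, 0.004, -0.707]
contact_force: [0.2, 0.1, 0.4]
opening: 0.998
t 21.4 pos [ 500.6 -147.8  214.8] jaw yaw -0.7 approach [-0.    -0.001 -1.   ] q [ 0.21  0.6  -0.02  1.92  0.02  0.63  0.16] F [0.2 0.1 0.4] op 0.998
SHIFT x y z: [  0.6 103.3   1.4] spin (about tool y): -0.11 mag 103
```

```bash
python3 -m inch '0 15 0 0;0 35 0 0;0 55 0 0;0 55 0 0'; python3 mv.py 501.2 -146.5 111.5 -0.6
```

```text
clock: 21.8
tool_pos: [0.4992, -0.1471, 0.158]
eef_rot: [-0.707, 0.006, -0.003, 0.707]
contact_force: [0.4, 0.1, 0.7]
opening: 1.001
t 21.8 pos [ 499.2 -147.1  158. ] jaw yaw -0.7 approach [-0.004  0.001 -1.   ] q [ 0.21  0.69 -0.02  1.96  0.03  0.49  0.16] F [0.4 0.1 0.7] op 1.001
SHIFT x y z: [ 2.2 46.5  0.6] spin (about tool y): -0.08 mag 47
```

```bash
python3 -m inch '0 12 0 0;1 30 0.6 0;1 42 0.6 0;1 46.5 0.6 0;1 46.5 0.6 0;1 46.5 0.6 0'; python3 mv.py 501.2 -146.5 111.5 -0.6; python3 -m inch '0 0 0 0;0 0 0 0;0 0 0 0;0 0 0 0;0 0 0 0;0 0 0 0;0 0 0 0;0 0 0 0;0 0 0 0;0 0 0 0' -1 40;python3 -m inch '0 0 0 0;0 0 0 0;0 0 0 0' ; python3 mv.py 501.2 -146.5 111.5 -0.6
```

```text
clock: 22.4
tool_pos: [0.5022, -0.1459, 0.1139]
eef_rot: [0.707, -0.003, 0.004, -0.707]
contact_force: [0.2, -0.8, 0.8]
opening: 1.001
t 22.4 pos [ 502.2 -145.9  113.9] jaw yaw -0.6 approach [ 0.001 -0.    -1.   ] q [ 0.2   0.77 -0.02  1.99  0.03  0.38  0.15] F [ 0.2 -0.8  0.8] op 1.001
SHIFT x y z: [-1.   2.4 -0.7] spin (about tool y): 0.02 mag 3
clock: 23.4
tool_pos: [0.502, -0.1457, 0.1134]
eef_rot: [-0.707, 0.003, -0.004, 0.707]
contact_force: [0.5, -0.1, -0.5]
opening: 0.243
clock: 23.7
tool_pos: [0.502, -0.1456, 0.1135]
eef_rot: [-0.707, 0.003, -0.004, 0.707]
contact_force: [0.5, -0.2, -1.0]
opening: 0.243
t 23.7 pos [ 502.  -145.6  113.5] jaw yaw -0.6 approach [ 0.  0. -1.] q [ 0.2   0.77 -0.02  1.99  0.03  0.38  0.15] F [ 0.5 -0.2 -1. ] op 0.243
SHIFT x y z: [-0.8  2.  -0.9] spin (about tool y): 0.03 mag 2
```

```bash
python3 -m inch '0 -5 0 0;0 -15 0 0;0 -30 0 0;0 -45 0 0;0 -55 0 0;0 -60 0 0;0 -60 0 0'; python3 mv.py 467.4 95.2 173 -2.3;python3 - <<'E'
from h import *
d=cam("scene");crop(d,205,150,210,200,3,"s10.png")
E
```

```text
clock: 24.4
tool_pos: [0.5021, -0.1457, 0.1741]
eef_rot: [0.707, -0.003, 0.004, -0.707]
contact_force: [0.0, -0.5, -3.3]
opening: 0.243
t 24.4 pos [ 502.1 -145.7  174.1] jaw yaw -0.6 approach [ 0.001 -0.    -1.   ] q [ 0.21  0.66 -0.02  1.95  0.03  0.53  0.16] F [ 0.  -0.5 -3.3] op 0.243
SHIFT x y z: [-37.1   1.1 240.6] spin (about tool y): 1.72 mag 243
```

View pics/s10.png

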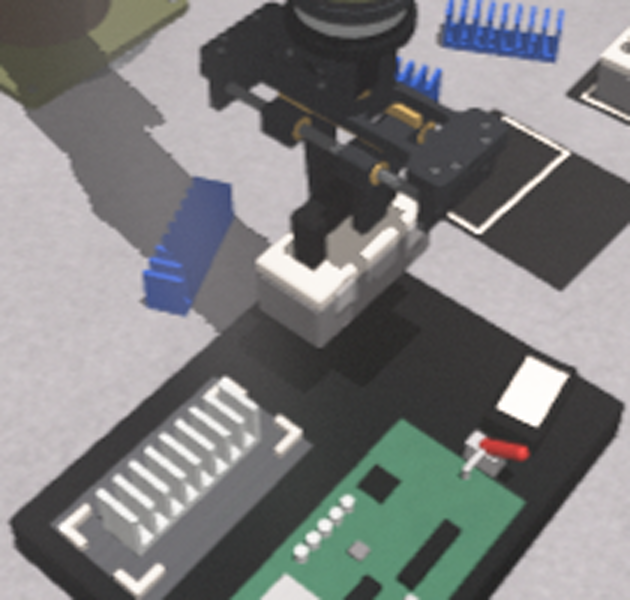

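Case lifted level; the sink sits upright in the nest. Carrying the case home.

```bash
python3 -m inch '-1 0 8 0;-4 0 25 0.2;-8 0 50 0.4;-12 0 80 0.6;-17 0 112 0.9;-22 0 145 1.1;-27 0 177 1.4;-32 0 205 1.6;-35 0 226 1.7;-37 1 240 1.7'; python3 -m inch '0 0 0 0;0 0 0 0;0 0 0 0;0 0 0 0'; python3 mv.py 467.4 95.2 77 -2.3
```

```text
clock: 25.45
tool_pos: [0.4662, 0.0976, 0.172]
eef_rot: [-0.707, 0.013, -0.012, 0.707]
contact_force: [-0.0, -0.5, -3.4]
opening: 0.24
clock: 25.85
tool_pos: [0.4673, 0.0935, 0.1725]
eef_rot: [0.707, -0.015, 0.015, -0.707]
contact_force: [0.4, -0.2, -3.3]
opening: 0.243
t 25.85 pos [467.3  93.5 172.5] jaw yaw -2.4 approach [-0.    -0.001 -1.   ] q [-0.33  0.63  0.06  2.09 -0.08  0.43 -0.25] F [ 0.4 -0.2 -3.3] op 0.243
SHIFT x y z: [-0.  95.5  1.8] spin (about tool y): -0.09 mag 95
```

```bash
python3 -m inch '0 12 0.5 0;0 32 1.5 0;0 52 1.8 0;0 68 1.8 0;0 78 1.8 0;0 84 1.8 0;0 84 1.8 0;0 84 1.8 0;0 84 1.8 0'; python3 mv.py 467.4 95.2 77 -2.3;python3 - <<'E'
from h import *
d=cam("top");crop(d,225,155,80,85,7,"t11.png")
d=cam("scene");crop(d,320,160,115,90,6,"s11.png")
E
```

```text
clock: 26.75
tool_pos: [0.4678, 0.0965, 0.0891]
eef_rot: [-0.707, 0.014, -0.015, 0.707]
contact_force: [0.8, -0.6, -3.7]
opening: 0.244
t 26.75 pos [467.8  96.5  89.1] jaw yaw -2.3 approach [ 0.001  0.    -1.   ] q [-0.32  0.79  0.03  2.13 -0.09  0.22 -0.25] F [ 0.8 -0.6 -3.7] op 0.244
SHIFT x y z: [-0.4 12.1 -1.4] spin (about tool y): 0.02 mag 12
```

View pics/s11.png

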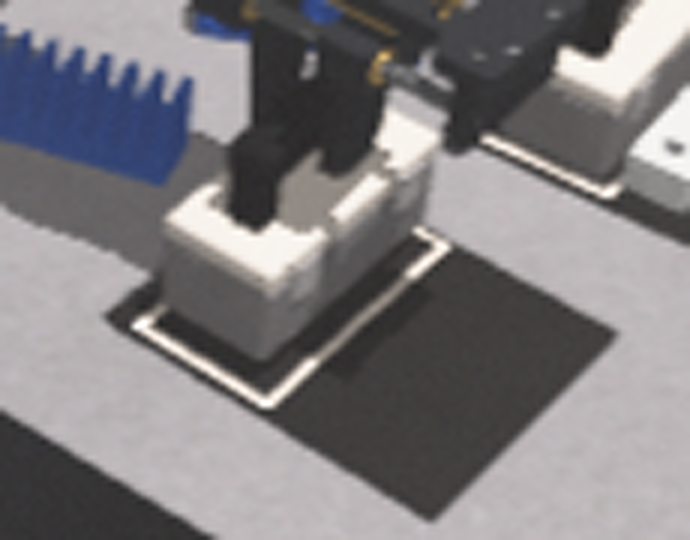

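```bash
python3 -m inch '0 3 -0.7 0;-0.3 7 -1.2 0;-0.3 10 -1.2 0;-0.3 11.5 -1.2 0;-0.3 11.5 -1.2 0;-0.3 11.5 -1.2 0'; python3 mv.py 467.4 95.2 77 -2.3
```

```text
clock: 27.45
tool_pos: [0.4669, 0.0953, 0.0769]
eef_rot: [-0.707, 0.014, -0.014, 0.707]
contact_force: [0.2, -0.6, -3.6]
opening: 0.248
t 27.45 pos [466.9  95.3  76.9] jaw yaw -2.3 approach [-0.  0. -1.] q [-0.31  0.82  0.02  2.14 -0.09  0.19 -0.25] F [ 0.2 -0.6 -3.6] op 0.248
SHIFT x y z: [ 0.5 -0.1 -0.1] spin (about tool y): 0.03 mag 0
```

```bash
python3 -m inch '0.4 0.5 0 0;0.4 1 0 0;0.4 1 0 0'; python3 mv.py 467.4 95.2 77 -2.3
```

```text
clock: 27.75
tool_pos: [0.4677, 0.0953, 0.0764]
eef_rot: [-0.707, 0.014, -0.014, 0.707]
contact_force: [0.6, -0.1, 1.6]
opening: 0.241
t 27.75 pos [467.7  95.3  76.4] jaw yaw -2.3 approach [ 0.001  0.    -1.   ] q [-0.31  0.82  0.02  2.14 -0.09  0.19 -0.25] F [ 0.6 -0.1  1.6] op 0.241
SHIFT x y z: [-0.3 -0.6 -0.1] spin (about tool y): 0.02 mag 1
```

Contact. Releasing, rising and moving out of view.

```bash
python3 -m inch '0 0 0 0;0 0 0 0;0 0 0 0;0 0 0 0;0 0 0 0;0 0 0 0;0 0 0 0;0 0 0 0;0 0 0 0' 1; python3 -m inch '0 -10 0 0;0 -30 0 0;0 -60 0 0;0 -95 0 0;0 -130 0 0;0 -150 0 0;0 -150 0 0'; python3 -m inch '-5 0 15 -2;-15 0 45 -6;-25 0 80 -10;-35 0 115 -14;-45 0 150 -18;-55 0 185 -22;-65 0 220 -26;-75 0 250 -29;-80 0 260 -30;-80 0 260 -30'
python3 - <<'E'
from h import *
d=cam("top");crop(d,225,155,80,85,7,"t12.png");crop(d,325,110,150,115,5,"t12b.png")
d=cam("scene");crop(d,320,160,115,90,6,"s12.png");crop(d,205,150,210,200,3,"s12b.png")
E
```

```text
clock: 28.65
tool_pos: [0.4674, 0.0953, 0.076]
eef_rot: [-0.707, 0.014, -0.014, 0.707]
contact_force: [0.2, 0.2, 0.1]
opening: 0.996
clock: 29.35
tool_pos: [0.4689, 0.0956, 0.2292]
eef_rot: [-0.706, 0.012, -0.016, 0.708]
contact_force: [0.0, -0.0, 0.6]
opening: 1.0
clock: 30.35
tool_pos: [0.3956, 0.3597, 0.2249]
eef_rot: [0.686, 0.17, -0.172, -0.686]
contact_force: [0.3, -0.9, -0.3]
opening: 0.997
```

View pics/t12.png

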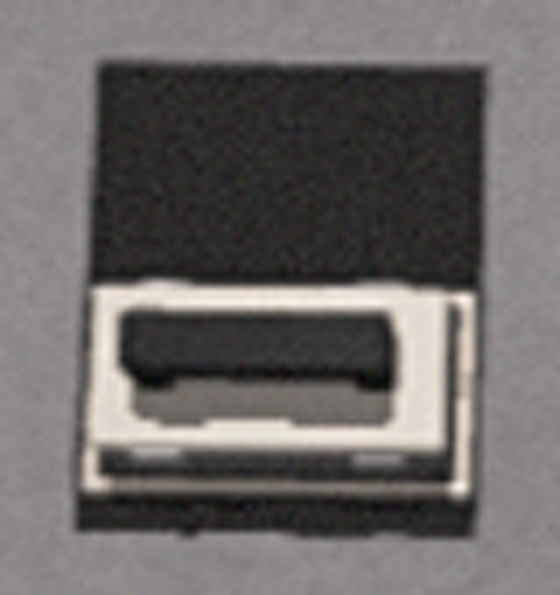

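View pics/t12b.png

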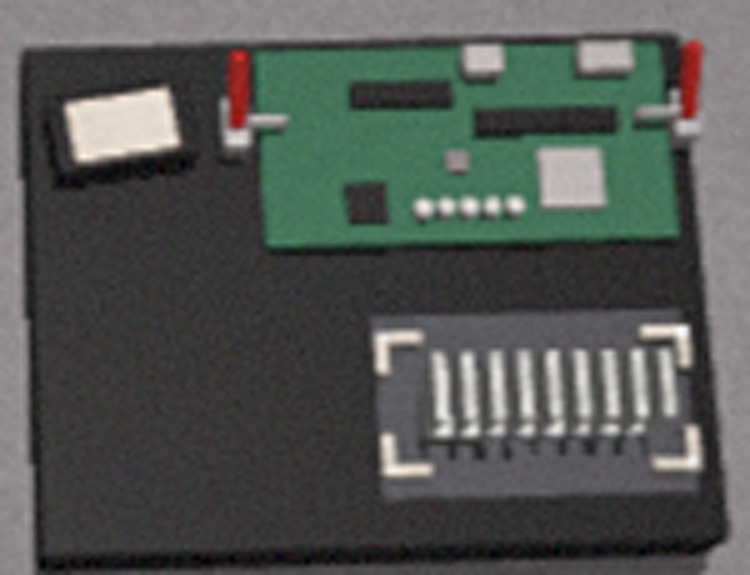

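View pics/s12.png

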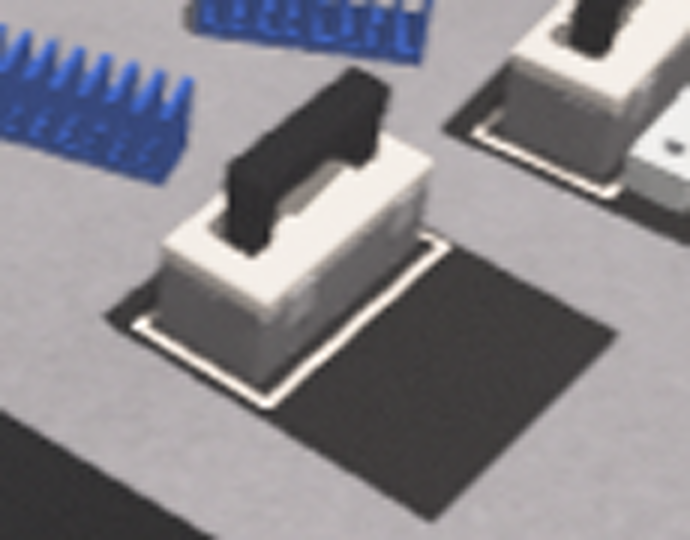

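View pics/s12b.png

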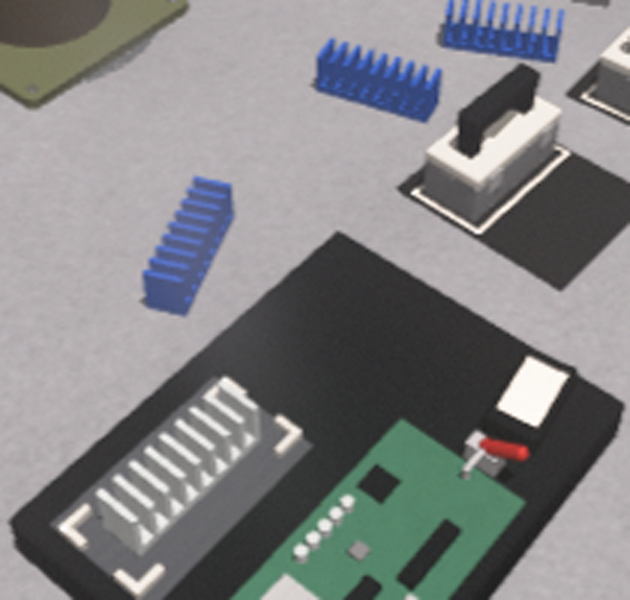

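Matches the start image of the case to within a zoomed pixel. I'll check the sink in the nest numerically, then hand in.

```bash
cat > fit3.py <<'E'
exec(open('fit.py').read().split('go("mat"')[0])
go("sink",.080,tB([(433,350),(674,346)]),[(1,1),(1,-1)],f([(98,494),(140,531),(260,418),(222,385)],3,(205,150)),[(-1,-1),(1,-1),(1,1),(-1,1)],[.5,-.3,0],(.016,.055))
E
python3 fit3.py; python3 mv.py 400 360 230
```

```text
sink 0 [ 502.5 -311.2   -6.5] mm/mrad rms px 1.23
sink 1 [ 500.3 -308.6  -11.1] mm/mrad rms px 0.36
sink 2 [ 503.4 -312.2  -11.2] mm/mrad rms px 1.23
t 30.55 pos [398.4 356.  225.8] jaw yaw 27.5 approach [-0.    -0.002 -1.   ] q [-0.8   0.6  -0.02  1.87  0.02  0.68 -0.36] F [ 0.2 -0.6 -0.1] op 1.004
SHIFT x y z: [ 3.2 -4.2  2.8] spin (about tool y): 0 mag 6
```

```bash
python3 -m inch '0 0 0 0;0 0 0 0;0 0 0 0'; python3 -c "
from plant import r
print(r.finish_job())"
```

```text
clock: 30.85
tool_pos: [0.3981, 0.3577, 0.2261]
eef_rot: [0.687, 0.169, -0.169, -0.687]
contact_force: [0.5, -0.6, -0.1]
opening: 1.003
the job is handed in; nothing more can be done
None
```

The job is done and handed in at 30.9 s of the 72 s allowed. I set the case aside on the bare fixture top, put the heat sink fins up in the nest, and returned the case to its taped outline.

- **Case:** in the last pictures from both cameras it stands upright and square in the outline. It matches its starting picture to about a pixel of the enlarged view, well under 1 mm. It looked level in every picture taken during the moves.
- **Heat sink:** the last fit puts it within about 3 mm of the nest centre and less than 0.5° out of line, inside all four stops. The two cameras disagreed by about 3–4 mm. The scene-camera fit was also looser (1.2 px against 0.4 px). Both are within the 14–15 mm of clearance on each side.
- **Forces and contact:** the wrist readings I took stayed under about 6 N. The gripper was open and touching nothing at the end. I moved no look-alikes.

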